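# Close two casting moulds and hold the sprung one shut

## Task

Two small casting moulds lie open on the table, a terracotta one and a blue one, each a base with two dowels and a loose cover of the same colour. First fit the terracotta cover on the dowels of its base, all the way down, and let go of it; then fit the blue cover on its own base, push it down against the spring pins until the two halves meet, and finish while still holding it pressed shut. Leave everything else on the table where it is.

Things in the scene. Friction and masses are not known exactly. Their poses are not given: they have to be found in the camera images.
- terracotta_cover: loose terracotta mould cover: a flat block 70 mm (its x) by 90 mm (its y), 18 mm thick, with two through holes of 12 mm diameter on its y axis, 30 mm either side of its centre. On its top stands a pale wooden grip bar, 22 mm wide (x), 44 mm long (y), 28 mm high, so its top is 46 mm above the underside; the grip bar is centred. Origin: centre of the underside; z up. About 180 g. It is the same turned by half a turn.
- terracotta_base: fixed terracotta mould base (does not move): dark wooden foot 84 mm (its x) by 104 mm (its y), 8 mm thick, under a block 70 by 90 mm whose flat upper face lies 30 mm above the table, with a rectangular cavity in its middle. Two upright brass dowels of 9 mm diameter with tapered tips stand on its y axis, 30 mm either side of the centre, and rise 14 mm above that face. Origin: centre of the underside, on the table; z up. It accepts its cover either way round.
- blue_cover: loose blue mould cover: a flat block 70 mm (its x) by 110 mm (its y), 18 mm thick, with two through holes of 12 mm diameter on its y axis, 41 mm either side of its centre. On its top stands a pale wooden grip bar, 22 mm wide (x), 44 mm long (y), 28 mm high, so its top is 46 mm above the underside; the grip bar is centred. Origin: centre of the underside; z up. About 220 g. It is the same turned by half a turn.
- blue_base: fixed blue mould base (does not move): dark wooden foot 84 mm (its x) by 124 mm (its y), 8 mm thick, under a block 70 by 110 mm whose flat upper face lies 30 mm above the table, with a round cavity in its middle. Two upright steel dowels of 9 mm diameter with tapered tips stand on its y axis, 41 mm either side of the centre, and rise 14 mm above that face. Origin: centre of the underside, on the table; z up. It accepts its cover either way round.
- blue_ejector (a joint): two steel spring pins of 8 mm diameter that stand 6 mm above the upper face of the blue base, on its x axis, 26 mm either side of the centre, and sink together. 0 m: up; 0.006 m: level with the face. They push up with 6 N when up and 12 N when level, so the blue cover laid on its dowels stays 6 mm open and springs open again if it is let go; pressing it shut takes about 9 to 11 N.
- indigo_bottle: bystander: dark blue square ink bottle with black cap, 46 by 46 mm, 58 mm high. Origin: centre of the underside
- carmine_tube: bystander: red paint tube lying on the table, 28 by 92 mm, 21 mm high. Origin: centre of the underside
- stick_eraser: bystander: white eraser in a blue sleeve lying on the table, 19 by 53 mm, 12 mm high. Origin: centre of the underside
There are look-alikes about, which are no part of the job. What is shaped like the terracotta_base but turquoise is not meant.

How it is judged:
By the outcome, as a careful person would: the job done as asked, in the order asked, and still so for the second after the job is handed in, while the arm keeps its last pose, push and grip.
It also fails if it takes over 58 s, if anything falls off the work surface, if the arm or the gripper's body presses on something with over 40 N, if the wrist force passes 120 N, or if a joint passes its speed limit or range.

## Robot

A 6-joint arm with a two-finger parallel gripper is mounted at the origin on a cart in front of the work surface, level with it; the furniture and walls round the work are solid. World frame = base frame: x ahead of the robot, y to its left, z up, the work surface at z = 0. Lengths are in m, angles in rad, forces in N, time in s.
With the tool pointing down it reaches from about 0.35 to 0.85 m from the base axis. Payload 8.1 kg.
Tool frame: the origin (TCP) lies on the centre line of the jaws, within the pads' length; the fingertips stand ahead of it and the grasp point (between the pads) lies 8 mm behind it (r.tips_ahead is the z of the fingertips in the tool frame, in m); z points along the fingers, y is the line along which they close (so a half turn about z gives the same grasp; the last joint's range is limited). The gripper opens to 85 mm and grips with 20 to 120 N. Pads are 22 mm wide; open, the fingers measure 114 mm over their backs; the gripper's body (76 mm by 85 mm) begins 54 mm behind the grasp point. The pads swing forward as they close: fully open they stand 13 mm farther back than shut.
Start: joints at [1.13, 0.13, 1.488, -0, 1.523, -0.085], TCP at [0.209, 0.562, 0.242] pointing down, gripper open.
Joint ranges: [-2.96, 2.96], [-0.89, 2.26], [0.02, 2.5], [-1.34, 4.48], [0, 2.73], [-2.66, 2.66]. Speed limits (rad/s): [2.39, 2.39, 2.79, 3.14, 3.14, 3.14].

## Interface

Orientations are given as a rotation vector (axis times angle).
In Python, from plant import r, vision gives the robot as it stands. The module is installed in compiled form; this text tells all that it offers.
- The arm moves only by the tool play_rows, never from a script. Its argument "moves" is a list of rows, each an object with "slide": the shift along the world's x, y, z in cm, a list of three; "rot": the turn, a rotation vector about the world's x, y, z in rad, a list of three; "grip": the finger opening in cm, from 0 to 8.54. In form: [{"slide": [dx, dy, dz], "rot": [rx, ry, rz], "grip": grip}, ...]. A call has 1 to 12 rows; each row shifts and turns the commanded pose from where the row before left it; what a row does not reach is not made up. A row lasts 1/10 s, in which the tool goes at most 50 mm and 8.59 degrees, less where a joint would pass 70% of its speed; a pose out of reach is approached as far as the arm can. A call with a gripper value outside its range is refused whole. The fingers move at their own pace and stop on an object; "grip_force" is the grip in N (left out, the last holds). Time passes only in rows, so rows that do not move let the fingers close. It gives the time, the measured TCP pose, the force, the opening and the grip force at its end, in the units of the state.
- r.get_obs(): the state, without advancing time (a new reading comes with each control period).
- vision.capture(name): name is "scene" or "top" or "wrist"; returns a dict with "color" (400x640x3 uint8, red, green, blue), "mtx" (3x3 intrinsics, pixels), "eye" and "rotation" of the camera in the world; the wrist camera has in their place "T_tool_cam" (4x4, takes a point from camera to tool coordinates, whose origin is the TCP and whose axes are the flange's). Camera axes: x right, y down, z forward; pixel columns grow to the right and rows downward; lengths in m; the calibration is good to about 2 mm. A picture is of the moment at which its call begins: read the wrist's pose just before it. There is no depth.
- r.close_job(): hands the job in; it is judged then, once.
The state is a dict: "t": time; "joint_pos": joint angles; "dq": joint speeds; "tau": joint torques, N m; "tool_pos": TCP position; "orientation": TCP orientation; "contact_force": force on the tool from outside, world axes, zero at the start; "ft_torque": the same for the moment, N m; "width": finger opening in m; "gripper_force": force on a finger pad.
Only numpy, scipy, OpenCV 4.12 (cv2) and the standard library are available. Lean on these libraries where they do the work, as an engineer would, in place of code of your own. Each camera call takes 0.05 s, during which the arm holds its last target. There are 200 camera calls.

## Working session

There is one attempt and no reset: what is moved stays moved. The work goes in short steps, Python scripts to look and compute and a tool call to move; the robot and the scene stay as the last step left them, time stands still between calls to the robot, and variables do not carry over. Pictures are saved under pics/ and viewed, at most 10 in all, crops included, and the job is handed in when it is done.

Besides the shell and the picture viewer there is one more tool, called by a JSON object that holds its "name" and its "arguments". play_rows: Moves the arm, as the interface text tells. Its arguments: {"type":"object","properties":{"moves":{"type":"array"},"grip_force":{"type":"number"}},"required":["moves"]}

```bash
mkdir -p pics; cat > h.py <<'E'
import numpy as np, cv2
from plant import r, vision
from scipy.spatial.transform import Rotation as R
def cap(n):
    o=r.get_obs(); c=vision.capture(n)
    if n=="wrist":
        T=np.eye(4);T[:3,:3]=R.from_rotvec(o["orientation"]).as_matrix();T[:3,3]=o["tool_pos"]
        T=T@np.array(c["T_tool_cam"]);c["eye"]=T[:3,3];c["rotation"]=T[:3,:3]
    return c
def ray(c,px,z):
    px=np.atleast_2d(np.array(px,float));d=np.c_[px,np.ones(len(px))]@np.linalg.inv(c["mtx"]).T@np.array(c["rotation"]).T
    e=np.array(c["eye"]);return e+d*((z-e[2])/d[:,2])[:,None]
def proj(c,P):
    p=(np.atleast_2d(P)-np.array(c["eye"]))@np.array(c["rotation"])@np.array(c["mtx"]).T
    return p[:,:2]/p[:,2:]
def save(c,f): cv2.imwrite("pics/"+f,c["color"][:,:,::-1])
E
python3 - <<'E'
from h import *
np.set_printoptions(precision=3,suppress=True)
o=r.get_obs();print(o, r.tips_ahead)
for n in("top","scene"):
    c=cap(n);save(c,n+"0.png");print(n,c["eye"],c["rotation"],c["mtx"])
E
```

```text
{'t': 0.0, 'joint_pos': array([ 1.13 ,  0.131,  1.489,  0.   ,  1.523, -0.085]), 'dq': array([ 0.001,  0.   ,  0.   , -0.   ,  0.001, -0.001]), 'tau': array([  0.   , -56.94 , -50.055,  -0.   ,   0.015,   0.   ]), 'tool_pos': array([0.209, 0.562, 0.241]), 'orientation': array([-0.556, -3.091,  0.003]), 'contact_force': array([-0.158, -0.365,  0.509]), 'ft_torque': array([-0.009, -0.002,  0.009]), 'gripper_force': 0.0, 'width': 0.08510412327226811} 0.011
top [0.491 0.011 1.102] [-2.173  2.158 -0.146] [[365.625   0.    316.1  ]
 [  0.    365.625 203.732]
 [  0.      0.      1.   ]]
scene [-0.229 -0.994  0.825] [-1.991  0.732 -0.418] [[478.904   0.    324.434]
 [  0.    478.904 199.108]
 [  0.      0.      1.   ]]
```

```bash
sed -i 's/    return c$/    else: c["rotation"]=R.from_rotvec(c["rotation"]).as_matrix()\n    return c/' h.py; cat h.py | sed -n 4,11p
```

```text
def cap(n):
    o=r.get_obs(); c=vision.capture(n)
    if n=="wrist":
        T=np.eye(4);T[:3,:3]=R.from_rotvec(o["orientation"]).as_matrix();T[:3,3]=o["tool_pos"]
        T=T@np.array(c["T_tool_cam"]);c["eye"]=T[:3,3];c["rotation"]=T[:3,:3]
    else: c["rotation"]=R.from_rotvec(c["rotation"]).as_matrix()
    return c
def ray(c,px,z):
```

View pics/top0.png

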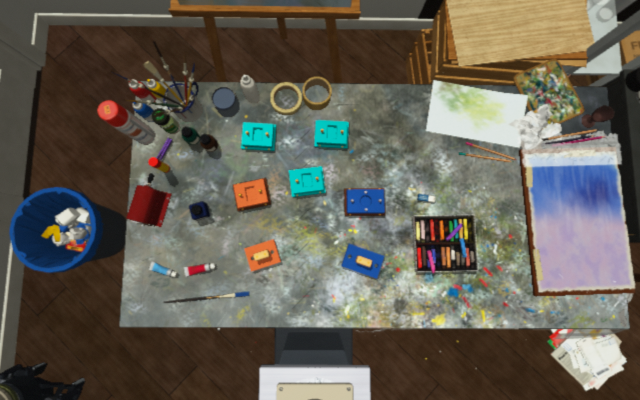

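View pics/scene0.png

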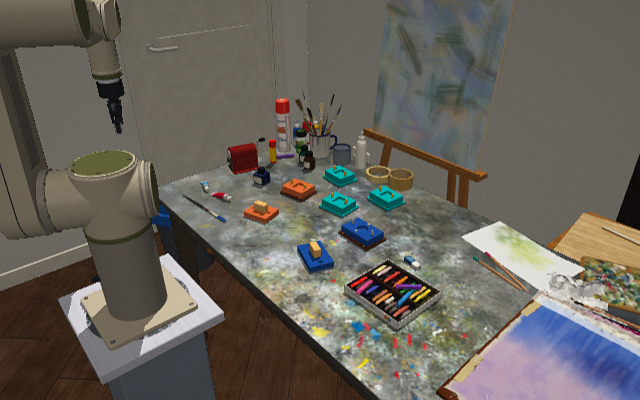

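Top view: terracotta cover (263,256, with a wooden bar), terracotta base (252,194, dowels), blue base (365,202), blue cover (363,261, with bar). These could be confused with them: turquoise bases at (258,136), (332,134) and (307,181), red box (148,205), blue bottle (199,211). I choose by colour and grip bar, and measure next.

```bash
cat >> h.py <<'E'
def blobs(c,hsvlo,hsvhi,box,amin=100):
    h=cv2.cvtColor(c["color"],cv2.COLOR_RGB2HSV);m=cv2.inRange(h,np.array(hsvlo),np.array(hsvhi))
    k=np.zeros_like(m);k[box[1]:box[3],box[0]:box[2]]=1;m*=k
    m=cv2.morphologyEx(m,cv2.MORPH_CLOSE,np.ones((3,3)))
    return [q for q in cv2.findContours(m,cv2.RETR_EXTERNAL,cv2.CHAIN_APPROX_NONE)[0] if cv2.contourArea(q)>amin]
def rect(c,q,z):
    p=ray(c,cv2.convexHull(q)[:,0],z)[:,:2]*1000
    (x,y),(w,h),a=cv2.minAreaRect(p.astype(np.float32))
    if w>h:w,h,a=h,w,a+90   # a: direction of short side (obj x), long side=a+90
    return np.round([x,y,w,h,(a+90)%180-90],1)
E
python3 - <<'E'
from h import *
c=cap("top")
for n,lo,hi,box,z in [("tcover",(5,120,90),(16,255,255),(235,235,290,280),.018),("tbase",(5,120,90),(16,255,255),(225,172,280,215),.030),
  ("bcover",(105,120,40),(120,255,255),(335,240,390,285),.018),("bbase",(105,120,40),(120,255,255),(338,180,392,222),.030),
  ("bar1",(14,60,150),(28,200,255),(245,245,280,270),.046),("bar2",(14,60,150),(28,200,255),(345,250,380,275),.046)]:
    for q in blobs(c,lo,hi,box,40): print(n,rect(c,q,z),cv2.boundingRect(q))
crop=cv2.resize(c["color"][170:290,220:400],None,fx=4,fy=4,interpolation=cv2.INTER_CUBIC)
cv2.imwrite("pics/crop.png",crop[:,:,::-1])
E
```

```text
tcover [470.6 153.2  71.3  91.6  18.8] (245, 240, 36, 31)
tbase [649.8 188.   79.3 100.7  12.1] (233, 178, 36, 32)
bcover [ 455.4 -141.6   70.5  110.4  -19.4] (342, 244, 42, 35)
bbase [ 6.320e+02 -1.500e+02  6.880e+01  1.101e+02  4.000e-01] (347, 189, 38, 24)
bar1 [470.5 153.8  21.5  44.8  17. ] (253, 250, 16, 11)
bar2 [ 455.6 -140.5   19.8   44.2  -18. ] (356, 256, 16, 11)
```

View pics/crop.png

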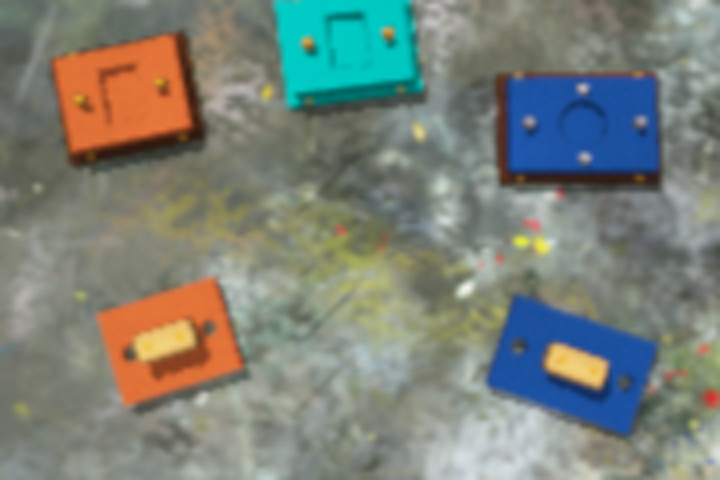

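The crop confirms the choice: terracotta cover and base (brass dowels, rectangular cavity) on the left, blue pair (steel dowels plus spring pins, round cavity) on the right. The sizes match. I'm moving over the terracotta cover.

{"name": "play_rows", "arguments": {"moves": [{"slide": [2.2, -3.4, 0], "rot": [0, 0, -0.075], "grip": 8.5}, {"slide": [2.2, -3.4, 0], "rot": [0, 0, -0.075], "grip": 8.5}, {"slide": [2.2, -3.4, 0], "rot": [0, 0, -0.075], "grip": 8.5}, {"slide": [2.2, -3.4, 0], "rot": [0, 0, -0.075], "grip": 8.5}, {"slide": [2.2, -3.4, 0], "rot": [0, 0, -0.075], "grip": 8.5}, {"slide": [2.2, -3.4, 0], "rot": [0, 0, -0.075], "grip": 8.5}, {"slide": [2.2, -3.4, 0], "rot": [0, 0, -0.075], "grip": 8.5}, {"slide": [2.2, -3.4, 0], "rot": [0, 0, -0.075], "grip": 8.5}, {"slide": [2.2, -3.4, 0], "rot": [0, 0, -0.075], "grip": 8.5}, {"slide": [2.2, -3.4, 0], "rot": [0, 0, -0.075], "grip": 8.5}, {"slide": [2.2, -3.4, 0], "rot": [0, 0, -0.075], "grip": 8.5}, {"slide": [2.0, -3.4, 0], "rot": [0, 0, -0.075], "grip": 8.5}]}}

```text
t: 1.35
tool_pos: [0.4716, 0.1528, 0.2421]
orientation: [-1.85, -2.539, 0.0]
contact_force: [0.3, 0.6, -0.3]
width: 0.0853
gripper_force: 0.0
```

```bash
cat >> h.py <<'E'
def pose():
    o=r.get_obs();M=R.from_rotvec(o["orientation"]).as_matrix()
    print("t",round(o["t"],2),"tcp",np.round(np.array(o["tool_pos"])*1000,1),"yang",round(np.degrees(np.arctan2(M[1,1],M[0,1])),2),"z",np.round(M[:,2],3),"F",np.round(o["contact_force"],1),"w",round(o["width"]*1000,1),"gf",round(o["gripper_force"],1),"q",np.round(o["joint_pos"],2))
E
python3 - <<'E'
from h import *
pose();c=cap("wrist");save(c,"w1.png");pose();print(c["eye"],np.round(c["T_tool_cam"],3))
E
```

```text
t 1.35 tcp [471.6 152.8 242.1] yang 17.86 z [-0.  0. -1.] F [ 0.3  0.6 -0.3] w 85.3 gf 0.0 q [ 0.21 -0.15  1.77  0.    1.53 -0.1 ]
t 1.4 tcp [473.9 148.2 242.1] yang 17.44 z [ 0.001 -0.003 -1.   ] F [ 0.4 -4.9 -0. ] w 85.1 gf 0.0 q [ 0.2  -0.15  1.77 -0.    1.52 -0.1 ]
[0.44717912 0.22590152 0.37346931] [[ 0.    -0.954 -0.301  0.077]
 [ 1.     0.    -0.    -0.001]
 [ 0.    -0.301  0.954 -0.131]
 [ 0.     0.     0.     1.   ]]
```

View pics/w1.png

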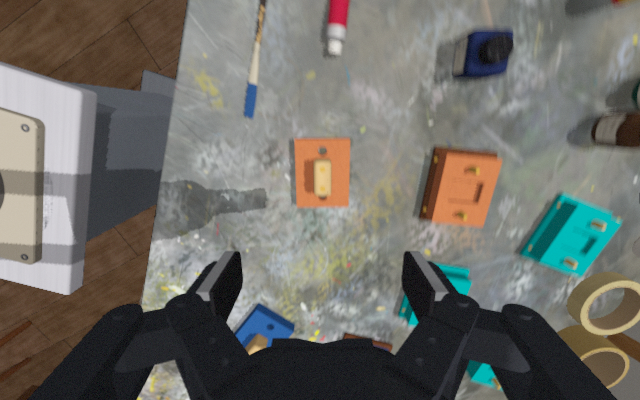

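Wrist view: terracotta cover at (322,175), base at (460,187) with dowels at about (473,170) and (461,214). The arm was still settling, so I measure both now.

```bash
python3 - <<'E'
from h import *
pose();c=cap("wrist");pose()
for n,lo,hi,box,z in [("tcover",(5,120,90),(16,255,255),(280,120,370,230),.018),("bar",(14,60,150),(28,200,255),(300,150,345,205),.046)]:
    for q in blobs(c,lo,hi,box,40): print(n,rect(c,q,z),cv2.boundingRect(q))
cr=c["color"][135:240,410:515];hs=cv2.cvtColor(cr,cv2.COLOR_RGB2HSV)
big=np.hstack([cv2.resize(cr,None,fx=5,fy=5,interpolation=cv2.INTER_CUBIC)])
cv2.imwrite("pics/w2.png",big[:,:,::-1])
m=cv2.inRange(hs,np.array((17,90,60)),np.array((32,255,255)))
for q in cv2.findContours(m,0,2)[0]:
    if cv2.contourArea(q)>3: print(cv2.boundingRect(q)+np.array([410,135,0,0]),cv2.contourArea(q))
E
```

```text
t 1.4 tcp [473.9 148.2 242.1] yang 17.44 z [ 0.001 -0.003 -1.   ] F [ 0.4 -4.9 -0. ] w 85.1 gf 0.0 q [ 0.2  -0.15  1.77 -0.    1.52 -0.1 ]
t 1.45 tcp [472.6 150.6 241.9] yang 17.65 z [ 0.    -0.002 -1.   ] F [-0.6  1.5 -0. ] w 85.2 gf 0.0 q [ 0.21 -0.15  1.77 -0.    1.52 -0.1 ]
tcover [469.  157.3  69.6  89.7  18.6] (293, 131, 56, 70)
bar [469.  158.2  21.5  45.   18. ] (312, 152, 19, 38)
[458 204  10   8] 44.5
[423 200   4   5] 8.0
[469 158  11   7] 47.5
[433 150   5   4] 9.5
```

View pics/w2.png

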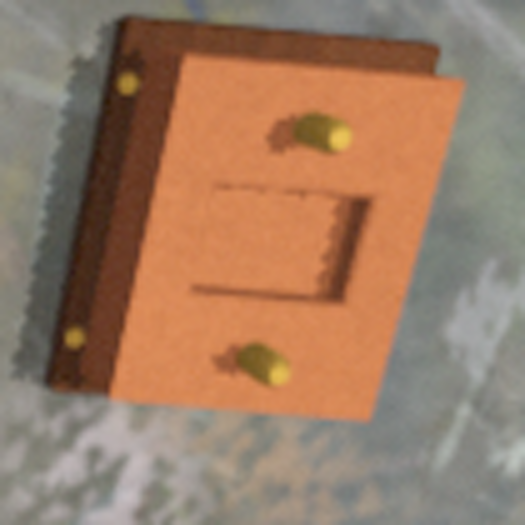

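Crop: dowel tips at about (478,162) and (465.5,209.5) in the full image. I'm lowering over the cover and letting the arm settle for a close fix.

{"name": "play_rows", "arguments": {"moves": [{"slide": [0, 0, -3], "rot": [0, 0, 0], "grip": 8.5}, {"slide": [0, 0, -3], "rot": [0, 0, 0], "grip": 8.5}, {"slide": [0, 0, -2], "rot": [0, 0, 0], "grip": 8.5}, {"slide": [0, 0, 0], "rot": [0, 0, 0], "grip": 6}, {"slide": [0, 0, 0], "rot": [0, 0, 0], "grip": 5}, {"slide": [0, 0, 0], "rot": [0, 0, 0], "grip": 5}]}}

```text
t: 2.05
tool_pos: [0.4718, 0.1549, 0.164]
orientation: [1.844, 2.542, 0.003]
contact_force: [-0.8, -0.4, 0.1]
width: 0.0502
gripper_force: 0.0
```

```bash
python3 - <<'E'
from h import *
pose();c=cap("wrist");save(c,"w3.png");pose()
for n,lo,hi,z in [("t",(5,120,90),(16,255,255),.018),("bar",(14,60,150),(28,200,255),.046)]:
    for q in blobs(c,lo,hi,(0,0,640,400),200): print(n,rect(c,q,z),rect(c,q,.03),cv2.boundingRect(q))
E
```

```text
t 2.05 tcp [471.8 154.9 164. ] yang 18.08 z [ 0.002  0.001 -1.   ] F [-0.8 -0.4  0.1] w 50.2 gf 0.0 q [ 0.21 -0.1   1.87  0.    1.37 -0.1 ]
t 2.1 tcp [472.  154.9 164.1] yang 18.08 z [ 0.003  0.001 -1.   ] F [ 0.3  0.9 -0.2] w 49.7 gf 0.0 q [ 0.21 -0.1   1.87  0.    1.37 -0.1 ]
t [650.3 195.3  91.2 103.1  13. ] [641.5 196.7  87.2  98.6  13. ] (449, 155, 101, 99)
t [469.  157.5  69.8  90.8  18.6] [468.1 160.5  66.7  86.9  18.6] (285, 144, 71, 86)
bar [541.9 168.8  24.9  34.1  15.6] [548.  165.1  26.5  36.3  15.6] (383, 191, 30, 35)
bar [469.1 159.   21.   44.8  18. ] [470.5 154.6  22.4  47.6  18. ] (310, 171, 23, 47)
bar [321.6 217.2  12.8  24.9  49.1] [313.5 216.5  13.6  26.5  49.1] (159, 61, 29, 30)
```

View pics/w3.png

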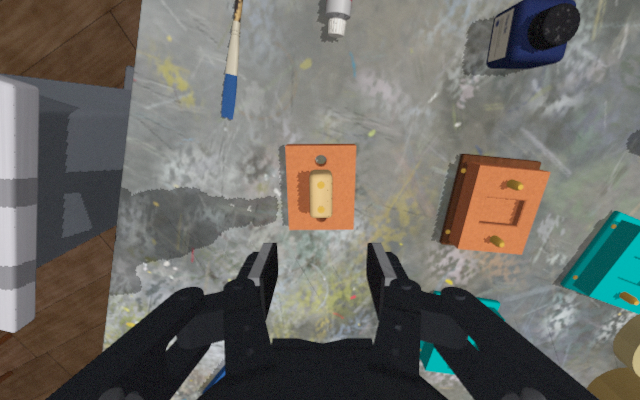

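Wrist view: cover (320,187), bar (320,194), base (495,203), dowel tips (518,186) and (500,244). Top and wrist agree to about 4 mm. I take the mean (469, 156) and grasp.

{"name": "play_rows", "arguments": {"moves": [{"slide": [-0.1, 0.05, -4], "rot": [0, 0, 0.005], "grip": 5}, {"slide": [-0.1, 0.05, -4], "rot": [0, 0, 0], "grip": 5}, {"slide": [-0.1, 0, -3], "rot": [0, 0, 0], "grip": 5}, {"slide": [0, 0, -2], "rot": [0, 0, 0], "grip": 5}, {"slide": [0, 0, 0], "rot": [0, 0, 0], "grip": 5}, {"slide": [0, 0, 0], "rot": [0, 0, 0], "grip": 1.5}, {"slide": [0, 0, 0], "rot": [0, 0, 0], "grip": 1.5}, {"slide": [0, 0, 0], "rot": [0, 0, 0], "grip": 1.5}, {"slide": [0, 0, 0], "rot": [0, 0, 0], "grip": 1.5}, {"slide": [0, 0, 0], "rot": [0, 0, 0], "grip": 1.5}], "grip_force": 60}}

```text
t: 3.1
tool_pos: [0.4701, 0.1559, 0.0348]
orientation: [1.837, 2.545, 0.005]
contact_force: [0.5, 0.1, 6.5]
width: 0.021
gripper_force: 59.9
```

```bash
cat >> h.py <<'E'
def masks(c,lo,hi,amin=3,box=None):
    h=cv2.cvtColor(c["color"],cv2.COLOR_RGB2HSV);m=cv2.inRange(h,np.array(lo),np.array(hi))
    if box:
        k=np.zeros_like(m);k[box[1]:box[3],box[0]:box[2]]=1;m*=k
    n,l,s,ce=cv2.connectedComponentsWithStats(m)
    return [(np.round(ce[i],1),s[i].tolist()) for i in range(1,n) if s[i,4]>=amin]
E
python3 - <<'E'
from h import *
pose();c=cap("wrist");pose()
for n,lo,hi,z in [("t",(5,120,90),(16,255,255),.018),("bar",(14,60,150),(28,200,255),.046)]:
    for q in blobs(c,lo,hi,(0,0,640,400),200): print(n,rect(c,q,z),cv2.boundingRect(q))
c=cap("top")
print([m for m in masks(c,(14,100,60),(32,255,255),1,(225,172,280,220))])
t=c["color"][170:220,225:280]
cv2.imwrite("pics/a.png",np.hstack([cv2.resize(t,(550,500),interpolation=cv2.INTER_CUBIC)])[:,:,::-1])
E
```

```text
t 3.1 tcp [470.1 155.9  34.8] yang 18.34 z [ 0.004  0.001 -1.   ] F [0.5 0.1 6.5] w 21.0 gf 59.9 q [ 0.22  0.06  1.97  0.    1.11 -0.1 ]
t 3.15 tcp [470.1 155.9  34.8] yang 18.33 z [ 0.004  0.001 -1.   ] F [0.2 0.3 7.6] w 20.7 gf 59.9 q [ 0.22  0.06  1.97  0.    1.11 -0.1 ]
t [644.8 191.9  88.5 109.2  12.7] (520, 189, 120, 166)
t [464.3 170.4  66.9  69.8 -71.7] (258, 168, 128, 109)
bar [528.6 179.4  21.4  29.3   6.3] (424, 244, 52, 54)
bar [468.1 159.1  20.4  45.   17.1] (301, 228, 44, 81)
bar [339.4 219.5  12.6  21.7  48.6] (24, 16, 57, 58)
bar [425.7 256.    4.7   8.  -34.3] (285, 15, 21, 18)
[(array([261., 178.]), [261, 178, 1, 1, 1]), (array([237.5, 183. ]), [237, 183, 2, 1, 2]), (array([267., 184.]), [267, 184, 1, 1, 1]), (array([259.5, 190. ]), [258, 189, 4, 3, 8]), (array([239.2, 194.3]), [238, 193, 3, 4, 9]), (array([269., 194.]), [269, 194, 1, 1, 1]), (array([235., 201.]), [235, 201, 1, 1, 1]), (array([265.3, 204. ]), [264, 203, 3, 3, 7]), (array([236., 206.]), [236, 206, 1, 1, 1]), (array([242.1, 209.1]), [241, 208, 3, 3, 8])]
```

Grasped (width 21 mm, cover seated). I'm computing the dowel positions from the earlier wrist picture and the top picture.

```bash
python3 - <<'E'
from h import *
c=cap("top");print("top",[np.round(ray(c,p,.041)[0,:2]*1000,1) for p in[(259.5,190),(239.2,194.3)]])
w=vision.capture("wrist");T=np.eye(4);T[:3,:3]=R.from_rotvec([1.844,2.542,.003]).as_matrix();T[:3,3]=(.4718,.1549,.164);T=T@np.array(w["T_tool_cam"])
im=cv2.imread("pics/w3.png")[:,:,::-1].copy();d=dict(color=im,mtx=w["mtx"],eye=T[:3,3],rotation=T[:3,:3])
for m in masks(d,(17,90,60),(34,255,255),8,(440,150,560,260)):
    s=m[1];p=ray(d,m[0],.038)[0];print(m,np.round(p*1000,1))
# top-face contour of base, bright orange
for m in masks(d,(5,120,150),(14,255,255),300,(440,150,560,260)): print(m)
h=cv2.cvtColor(im,cv2.COLOR_RGB2HSV);mm=cv2.inRange(h,np.array((4,100,165)),np.array((15,255,255)));mm[:,:440]=0;mm[:150]=0;mm[260:]=0;mm[:,560:]=0
q=max(cv2.findContours(mm,0,1)[0],key=cv2.contourArea);print("face",rect(d,q,.03))
mm=cv2.inRange(cv2.cvtColor(c["color"],cv2.COLOR_RGB2HSV),np.array((4,100,165)),np.array((15,255,255)));mm[:172]=0;mm[215:]=0;mm[:,:225]=0;mm[:,280:]=0
q=max(cv2.findContours(mm,0,1)[0],key=cv2.contourArea);print("topface",rect(c,q,.03))
E
```

```text
top [array([658.9, 162.4]), array([645.7, 221.3])]
(array([462.9, 170.2]), [461, 168, 5, 6, 23]) [589.4 221.   38. ]
(array([514.8, 184.6]), [507, 180, 16, 10, 120]) [643.  223.8  38. ]
(array([447.4, 231.2]), [445, 229, 6, 5, 21]) [602.9 159.8  38. ]
(array([496.8, 241. ]), [490, 236, 14, 11, 105]) [655.7 165.6  38. ]
(array([501.6, 208.4]), [458, 165, 92, 89, 5321])
face [650.8 194.3  70.   90.3  12.5]
topface [652.5 192.1  71.4  90.2  12.4]
```

Top gives the base centre as (652.4,192) at 12.5°, wrist gives (650,194.5) at 12.4°, and the dowel spacing is 60±0.4 mm. Cover-to-base shift is about (181.7, 37.5) mm with a turn of −0.10 rad. I lift, go partway, and look again.

{"name": "play_rows", "arguments": {"moves": [{"slide": [0, 0, 2], "rot": [0, 0, 0], "grip": 1.5}, {"slide": [0, 0, 3], "rot": [0, 0, 0], "grip": 1.5}, {"slide": [2, 0.5, 2], "rot": [0, 0, -0.03], "grip": 1.5}, {"slide": [3, 1, 0], "rot": [0, 0, -0.04], "grip": 1.5}, {"slide": [2, 1, 0], "rot": [0, 0, -0.03], "grip": 1.5}, {"slide": [0, 0, 0], "rot": [0, 0, 0], "grip": 1.5}, {"slide": [0, 0, 0], "rot": [0, 0, 0], "grip": 1.5}, {"slide": [0, 0, 0], "rot": [0, 0, 0], "grip": 1.5}]}}

```text
t: 4.1
tool_pos: [0.5371, 0.1801, 0.1021]
orientation: [-1.963, -2.452, 0.001]
contact_force: [0.3, -0.4, -2.2]
width: 0.021
gripper_force: 59.5
```

```bash
python3 - <<'E'
from h import *
pose();c=cap("wrist");save(c,"w4.png");pose()
for m in masks(c,(17,90,60),(34,255,255),12): print(m, np.round(ray(c,m[0],.038)[0]*1000,1))
h=cv2.cvtColor(c["color"],cv2.COLOR_RGB2HSV);mm=cv2.inRange(h,np.array((4,100,165)),np.array((15,255,255)))
for q in cv2.findContours(mm,0,1)[0]:
    if cv2.contourArea(q)>500: print("face .03",rect(c,q,.03),"cover .088",rect(c,q,.088),cv2.boundingRect(q))
E
```

```text
t 4.1 tcp [537.1 180.1 102.1] yang 12.63 z [-0.001 -0.    -1.   ] F [ 0.3 -0.4 -2.2] w 21.0 gf 59.5 q [ 0.23  0.15  1.73 -0.    1.26  0.01]
t 4.15 tcp [537.  180.1 102.1] yang 12.62 z [-0.001 -0.    -1.   ] F [-0.3 -0.1 -1.3] w 20.5 gf 59.5 q [ 0.23  0.15  1.73 -0.    1.26  0.01]
(array([97.5, 10.8]), [93, 0, 10, 23, 187]) [373.4 283.3  38. ]
(array([ 52.2, 110.4]), [50, 107, 8, 7, 26]) [342.6 217.4  38. ]
(array([414.2, 180.4]), [411, 177, 7, 7, 37]) [594.5 224.8  38. ]
(array([477. , 195.5]), [468, 189, 19, 14, 192]) [643.1 224.   38. ]
(array([256.7, 200.7]), [255, 199, 4, 5, 15]) [485.9 184.6  38. ]
(array([321.8, 261.8]), [300, 217, 45, 91, 3681]) [544.  145.6  38. ]
(array([617.2, 231.7]), [615, 230, 6, 5, 24]) [758.7 220.4  38. ]
(array([406.4, 255.6]), [403, 253, 7, 6, 31]) [607.8 165.5  38. ]
(array([464.5, 266.9]), [456, 259, 17, 17, 169]) [656.1 166.1  38. ]
(array([574.9, 296.6]), [573, 295, 5, 4, 17]) [755.6 159.9  38. ]
(array([636.8, 318.1]), [633, 314, 7, 10, 44]) [817.4 151.7  38. ]
(array([637.1, 368.7]), [634, 355, 6, 27, 105]) [848.5 101.5  38. ]
(array([ 56.4, 388. ]), [51, 386, 12, 5, 42]) [329.8 -39.6  38. ]
face .03 [650.8 194.3  70.2  90.3  12.5] cover .088 [613.4 211.7  50.2  64.5  12.5] (417, 174, 106, 106)
face .03 [538.2 170.5  87.2  96.2 -77.4] cover .088 [532.9 194.6  62.4  68.8 -77.4] (258, 174, 128, 103)
```

View pics/w4.png

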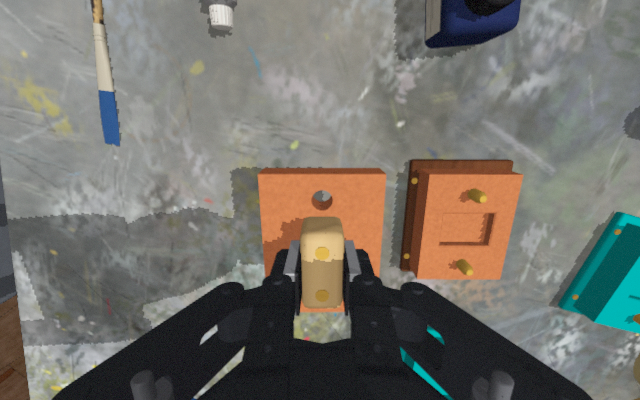

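Wrist view: cover in hand with its visible hole at about (322,200) and its far edge at row ~172. Base face at (468,225), dowel tips at about (482,198) and (467,271). I'm computing the cover's pose in hand.

```bash
python3 - <<'E'
from h import *
c=cap("wrist");z=.0853
h=cv2.cvtColor(c["color"],cv2.COLOR_RGB2HSV)
mm=cv2.inRange(h,np.array((4,100,100)),np.array((16,255,255)))
ho=cv2.bitwise_not(mm)[180:216,300:345];n,l,s,ce=cv2.connectedComponentsWithStats(ho)
for i in range(1,n):
    if s[i,4]>60 : p=ce[i]+[300,180];print("hole",p,s[i],np.round(ray(c,p,z)[0]*1000,1))
lf=[];
for y in range(185,215,3):
    x=np.nonzero(mm[y,240:400])[0]+240;lf.append([(x[0]-.5,y),(x[-1]+.5,y)])
lf=np.array(lf,float)
L=ray(c,lf[:,0],z)[:,:2]*1e3;Rr=ray(c,lf[:,1],z)[:,:2]*1e3
for P in(L,Rr):
    k=np.polyfit(P[:,1],P[:,0],1);print("edge xang",-np.degrees(np.arctan(k[0])))
a=np.radians(12.6);ux=np.array([np.cos(a),np.sin(a)]);uy=np.array([-ux[1],ux[0]])
print("u of edges",(L@ux).mean(),(Rr@ux).mean())
tp=[(x,np.nonzero(mm[160:190,x])[0][0]+159.5) for x in range(270,376,15)]
print("far edge v",(ray(c,tp,z)[:,:2]*1e3@uy).mean())
t=np.array(r.get_obs()["tool_pos"])[:2]*1e3;print("tcp u,v",t@ux,t@uy)
b=np.array([650.8,194.3]);print("base u,v",b@ux,b@uy)
E
```

```text
hole [321.84768212 195.56291391] [ 13  10  18  12 151] [529.  212.6  85.3]
edge xang 12.787088104904234
edge xang 13.837729161510861
u of edges 527.2767158625131 597.3506702930439
far edge v 107.85923926770835
tcp u,v 563.5097523902579 58.59939225045552
base u,v 677.511860473085 47.65300534382877
```

The estimates differ by about 2 mm along y. I lower the cover so its top is level with the dowel tips, which gives a bias-free comparison in one plane.

{"name": "play_rows", "arguments": {"moves": [{"slide": [0, 0, -2], "rot": [0, 0, 0], "grip": 1.5}, {"slide": [0, 0, -2.1], "rot": [0, 0, 0], "grip": 1.5}, {"slide": [0, 0, 0], "rot": [0, 0, 0], "grip": 1.5}, {"slide": [0, 0, 0], "rot": [0, 0, 0], "grip": 1.5}, {"slide": [0, 0, 0], "rot": [0, 0, 0], "grip": 1.5}]}}

```text
t: 4.7
tool_pos: [0.5387, 0.1806, 0.0627]
orientation: [1.963, 2.451, 0.002]
contact_force: [0.3, -0.5, -1.6]
width: 0.021
gripper_force: 59.4
```

```bash
cat > inh.py <<'E'
from h import *
import sys
def inhand(c,z,adeg,lo,hi,half):
    h=cv2.cvtColor(c["color"],cv2.COLOR_RGB2HSV);mm=cv2.inRange(h,np.array(lo),np.array(hi))
    a=np.radians(adeg);ux=np.array([np.cos(a),np.sin(a)]);uy=np.array([-ux[1],ux[0]])
    n,l,s,ce=cv2.connectedComponentsWithStats(mm)
    i=1+np.argmin([abs(ce[k,0]-322)+(1e4 if s[k,4]<1500 else 0) for k in range(1,n)]);X,Y,W,H,_=s[i];m=(l==i)
    rows=range(Y+10,Y+40,3);lf=np.array([[(np.nonzero(m[y])[0][0]-.5,y),(np.nonzero(m[y])[0][-1]+.5,y)] for y in rows],float)
    L=ray(c,lf[:,0],z)[:,:2]*1e3;Q=ray(c,lf[:,1],z)[:,:2]*1e3
    tp=[(x,np.nonzero(m[:,x])[0][0]-.5) for x in range(X+15,X+W-15,6)]
    ft=ray(c,tp,z)[:,:2]*1e3
    angs=[-np.degrees(np.arctan(np.polyfit(P[:,1],P[:,0],1)[0])) for P in(L,Q)]+[np.degrees(np.arctan(np.polyfit(ft[:,0],ft[:,1],1)[0]))]
    u=((L@ux).mean()+(Q@ux).mean())/2;w=(Q@ux).mean()-(L@ux).mean();v=np.median(ft@uy)-half
    ctr=u*ux+v*uy
    print("cover in hand ctr",np.round(ctr,1),"width",round(w,1),"angs L,R,far",np.round(angs,1),"box",(X,Y,W,H));return ctr
E
python3 - <<'E'
from inh import *
pose();c=cap("wrist");pose();z=r.get_obs()["tool_pos"][2]-.0348+.018
ct=inhand(c,z,12.6,(4,100,100),(16,255,255),45)
for m in masks(c,(17,90,60),(34,255,255),60,(400,150,600,330)): print(m)
h=cv2.cvtColor(c["color"],cv2.COLOR_RGB2HSV);mm=cv2.inRange(h,np.array((4,100,165)),np.array((15,255,255)))
for q in cv2.findContours(mm,0,1)[0]:
    if cv2.contourArea(q)>500: print("face .03",rect(c,q,.03),cv2.boundingRect(q),rect(c,q,.03)[:2]-ct)
mm=cv2.inRange(h,np.array((20,80,190)),np.array((34,255,255)))
n,l,s,ce=cv2.connectedComponentsWithStats(mm)
for i in range(1,n):
    if s[i,4]>10 and ce[i,0]>430: print("tip",ce[i],s[i],np.round(ray(c,ce[i],.044)[0]*1e3,1))
E
```

```text
t 4.7 tcp [538.7 180.6  62.7] yang 12.61 z [ 0.002  0.    -1.   ] F [ 0.3 -0.5 -1.6] w 21.0 gf 59.4 q [0.23 0.2  1.75 0.   1.19 0.01]
t 4.75 tcp [538.9 180.6  62.8] yang 12.61 z [ 0.002  0.    -1.   ] F [-0.8 -0.2 -0.8] w 20.8 gf 59.4 q [ 0.23  0.2   1.75 -0.    1.19  0.01]
cover in hand ctr [536.8 184.5] width 70.0 angs L,R,far [12.5 12.4 12.6] box (np.int32(258), np.int32(168), np.int32(128), np.int32(110))
(array([508.6, 213.7]), [496, 205, 26, 18, 329])
(array([490.6, 297.8]), [480, 288, 22, 21, 279])
face .03 [650.7 194.6  70.   90.   12.5] (435, 187, 129, 124) [113.93670511  10.07850346]
face .03 [536.3 187.4  70.4  77.5 -77.4] (258, 174, 128, 103) [-0.46329489  2.87850346]
tip [517.18867925 218.16981132] [513 214   9   9  53] [644.2 223.9  44. ]
tip [497.28947368 305.        ] [494 302   7   7  38] [657.1 165.5  44. ]
```

The dim mask probably includes the cover's lit side face on the far edge, so I recheck with the bright face only.

```bash
python3 - <<'E'
from inh import *
pose();c=cap("wrist");z=r.get_obs()["tool_pos"][2]-.0348+.018
for v in(140,165,180): ct=inhand(c,z,12.6,(4,100,v),(16,255,255),45);print([650.7,194.6]-ct)
print(c["color"][160:182,300])
E
```

```text
t 4.75 tcp [538.9 180.6  62.8] yang 12.61 z [ 0.002  0.    -1.   ] F [-0.8 -0.2 -0.8] w 20.8 gf 59.4 q [ 0.23  0.2   1.75 -0.    1.19  0.01]
cover in hand ctr [537.6 181.8] width 70.0 angs L,R,far [12.8 12.8 12.6] box (np.int32(257), np.int32(173), np.int32(129), np.int32(104))
[113.07057976  12.75700779]
cover in hand ctr [537.8 181.3] width 69.9 angs L,R,far [12.3 12.7 12.6] box (np.int32(258), np.int32(174), np.int32(128), np.int32(103))
[112.92330776  13.28926264]
cover in hand ctr [537.8 181.3] width 69.8 angs L,R,far [11.5 12.7 12.6] box (np.int32(258), np.int32(174), np.int32(128), np.int32(103))
[112.86928225  13.27718651]
[[145 145 138]
 [145 145 139]
 [145 146 140]
 [148 150 142]
 [147 147 141]
 [147 148 143]
 [146 148 143]
 [139 133 123]
 [124  79  57]
 [126  71  46]
 [127  71  46]
 [127  74  49]
 [127  71  44]
 [150  85  53]
 [195 118  72]
 [220 141  92]
 [219 138  87]
 [219 138  88]
 [216 137  90]
 [215 135  86]
 [215 136  88]
 [214 137  88]]
```

{"name": "play_rows", "arguments": {"moves": [{"slide": [0, 0, 2.5], "rot": [0, 0, 0], "grip": 1.5}, {"slide": [2.3, 0.3, 0.3], "rot": [0, 0, 0], "grip": 1.5}, {"slide": [3, 0.4, 0], "rot": [0, 0, 0], "grip": 1.5}, {"slide": [3, 0.3, 0], "rot": [0, 0, 0], "grip": 1.5}, {"slide": [3, 0.3, 0], "rot": [0, 0, 0], "grip": 1.5}, {"slide": [0, 0, 0], "rot": [0, 0, 0], "grip": 1.5}, {"slide": [0, 0, 0], "rot": [0, 0, 0], "grip": 1.5}, {"slide": [0, 0, 0], "rot": [0, 0, 0], "grip": 1.5}]}}

```text
t: 5.6
tool_pos: [0.6505, 0.1935, 0.0895]
orientation: [-1.964, -2.452, 0.0]
contact_force: [1.1, 0.6, -1.8]
width: 0.0214
gripper_force: 59.7
```

```bash
python3 -c "
from h import *
pose()"
```

```text
t 5.6 tcp [650.5 193.5  89.5] yang 12.61 z [-0.  0. -1.] F [ 1.1  0.6 -1.8] w 21.4 gf 59.7 q [ 0.21  0.45  1.39  0.    1.3  -0.01]
```

{"name": "play_rows", "arguments": {"moves": [{"slide": [0.1, 0, 0], "rot": [0, 0, 0], "grip": 1.5}, {"slide": [0, 0, -0.6], "rot": [0, 0, 0], "grip": 1.5}, {"slide": [0, 0, -0.3], "rot": [0, 0, 0], "grip": 1.5}, {"slide": [0, 0, -0.3], "rot": [0, 0, 0], "grip": 1.5}, {"slide": [0, 0, -0.2], "rot": [0, 0, 0], "grip": 1.5}, {"slide": [0, 0, 0], "rot": [0, 0, 0], "grip": 1.5}, {"slide": [0, 0, 0], "rot": [0, 0, 0], "grip": 1.5}]}}

```text
t: 6.3
tool_pos: [0.652, 0.1934, 0.0752]
orientation: [-1.964, -2.452, 0.0]
contact_force: [-0.4, 0.4, -0.5]
width: 0.0212
gripper_force: 59.7
```

The underside is at 40.4 mm, below the tips, with no contact force. I continue down.

{"name": "play_rows", "arguments": {"moves": [{"slide": [0, 0, -0.3], "rot": [0, 0, 0], "grip": 1.5}, {"slide": [0, 0, -0.3], "rot": [0, 0, 0], "grip": 1.5}, {"slide": [0, 0, -0.2], "rot": [0, 0, 0], "grip": 1.5}, {"slide": [0, 0, -0.2], "rot": [0, 0, 0], "grip": 1.5}, {"slide": [0, 0, 0], "rot": [0, 0, 0], "grip": 1.5}, {"slide": [0, 0, 0], "rot": [0, 0, 0], "grip": 1.5}]}}

```text
t: 6.9
tool_pos: [0.652, 0.1934, 0.0652]
orientation: [-1.964, -2.452, -0.0]
contact_force: [0.5, -0.0, -0.9]
width: 0.021
gripper_force: 59.8
```

{"name": "play_rows", "arguments": {"moves": [{"slide": [0, 0, -0.1], "rot": [0, 0, 0], "grip": 1.5}, {"slide": [0, 0, -0.1], "rot": [0, 0, 0], "grip": 1.5}, {"slide": [0, 0, 0], "rot": [0, 0, 0], "grip": 1.5}, {"slide": [0, 0, 0], "rot": [0, 0, 0], "grip": 1.5}]}}

```text
t: 7.3
tool_pos: [0.6521, 0.1935, 0.0649]
orientation: [1.964, 2.452, 0.0]
contact_force: [-6.5, -0.9, 8.8]
width: 0.0207
gripper_force: 61.1
```

Seated: z is 0.1 mm from the expected 64.8 mm, with an 8.8 N reaction. Releasing and rising.

{"name": "play_rows", "arguments": {"moves": [{"slide": [0, 0, 0], "rot": [0, 0, 0], "grip": 3.5}, {"slide": [0, 0, 0], "rot": [0, 0, 0], "grip": 5}, {"slide": [0, 0, 0], "rot": [0, 0, 0], "grip": 5}, {"slide": [0, 0, 0], "rot": [0, 0, 0], "grip": 5}, {"slide": [0, 0, 2], "rot": [0, 0, 0], "grip": 5}, {"slide": [0, 0, 4], "rot": [0, 0, 0], "grip": 5}, {"slide": [0, 0, 4], "rot": [0, 0, 0], "grip": 5}, {"slide": [0, 0, 3], "rot": [0, 0, 0], "grip": 5}, {"slide": [0, 0, 0], "rot": [0, 0, 0], "grip": 5}, {"slide": [0, 0, 0], "rot": [0, 0, 0], "grip": 5}]}}

```text
t: 8.3
tool_pos: [0.6526, 0.1936, 0.1943]
orientation: [1.963, 2.451, 0.003]
contact_force: [-0.7, -0.3, -0.4]
width: 0.0501
gripper_force: 0.0
```

```bash
python3 - <<'E'
from h import *
pose();c=cap("wrist")
for v in (165,):
  for q in blobs(c,(4,100,v),(16,255,255),(0,0,640,400),500): print(rect(c,q,.048),cv2.boundingRect(q))
cv2.imwrite("pics/w5.png",c["color"][:,:,::-1])
E
```

```text
t 8.3 tcp [652.6 193.6 194.3] yang 12.6 z [ 0.002  0.    -1.   ] F [-0.7 -0.3 -0.4] w 50.1 gf 0.0 q [ 0.21  0.37  1.3   0.    1.47 -0.01]
[650.8 194.1  70.6  89.2  12.8] (285, 147, 72, 84)
```

View pics/w5.png

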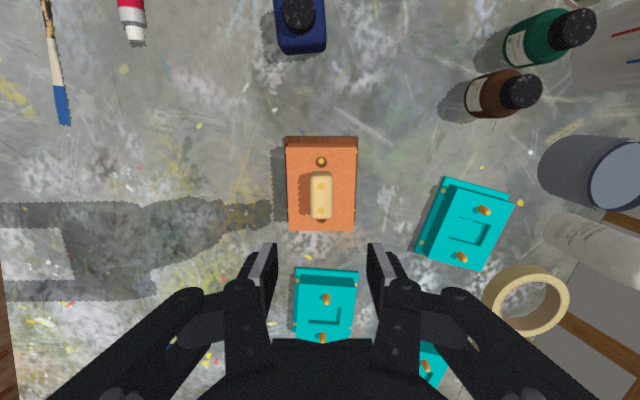

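The terracotta cover is seated, with a brass dowel showing in the hole at (321,161) and its centre matching the base. On to the blue cover.

{"name": "play_rows", "arguments": {"moves": [{"slide": [-2, -3.3, 0], "rot": [0, 0, -0.055], "grip": 5}, {"slide": [-2, -3.4, 0], "rot": [0, 0, -0.055], "grip": 5}, {"slide": [-2, -3.3, 0], "rot": [0, 0, -0.055], "grip": 5}, {"slide": [-2, -3.3, 0], "rot": [0, 0, -0.055], "grip": 5}, {"slide": [-2, -3.3, 0], "rot": [0, 0, -0.055], "grip": 5}, {"slide": [-2, -3.3, 0], "rot": [0, 0, -0.055], "grip": 5}, {"slide": [-2, -3.3, -0.5], "rot": [0, 0, -0.055], "grip": 5}, {"slide": [-2, -3.3, -0.5], "rot": [0, 0, -0.055], "grip": 5}, {"slide": [-2, -3.4, -1], "rot": [0, 0, -0.055], "grip": 5}, {"slide": [-1.8, -3.4, -1], "rot": [0, 0, -0.05], "grip": 5}]}}

```text
t: 9.35
tool_pos: [0.4518, -0.1402, 0.161]
orientation: [-2.551, -1.829, 0.003]
contact_force: [0.6, -0.4, 1.0]
width: 0.0501
gripper_force: 0.0
```

{"name": "play_rows", "arguments": {"moves": [{"slide": [0, 0, 0], "rot": [0, 0, 0], "grip": 5}, {"slide": [0, 0, 0], "rot": [0, 0, 0], "grip": 5}, {"slide": [0, 0, 0], "rot": [0, 0, 0], "grip": 5}, {"slide": [0, 0, 0], "rot": [0, 0, 0], "grip": 5}]}}

```text
t: 9.75
tool_pos: [0.4545, -0.1386, 0.1632]
orientation: [-2.55, -1.835, -0.0]
contact_force: [-0.8, -0.5, 0.9]
width: 0.0497
gripper_force: 0.0
```

```bash
python3 - <<'E'
from h import *
pose();c=cap("wrist");save(c,"w6.png")
for q in blobs(c,(105,120,110),(120,255,255),(0,0,640,400),500): print("b",rect(c,q,.018),rect(c,q,.03),cv2.boundingRect(q))
for q in blobs(c,(14,60,150),(28,200,255),(0,0,640,400),300): print("bar",rect(c,q,.046),cv2.boundingRect(q))
E
```

```text
t 9.75 tcp [ 454.5 -138.6  163.2] yang -18.51 z [-0.  0. -1.] F [-0.8 -0.5  0.9] w 49.7 gf 0.0 q [-0.4  -0.16  1.92  0.    1.38 -0.08]
b [ 454.3 -138.7   69.6  110.5  -18.8] [ 455.3 -135.6   66.6  105.7  -18.8] (288, 137, 71, 104)
b [ 637.6 -150.3   73.4  115.6    0.7] [ 630.7 -146.6   70.3  110.6    0.7] (455, 73, 92, 136)
bar [ 455.  -137.    20.1   43.   -18.5] (312, 175, 22, 45)
```

View pics/w6.png

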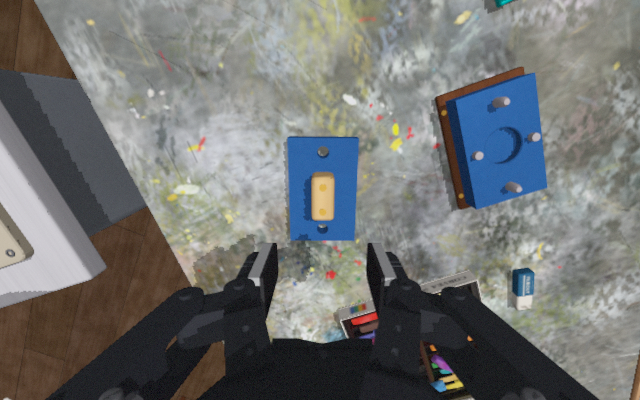

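Wrist view: blue cover (322,188), bar (322,197), blue base (500,140) with dowels (501,102) and (514,188). TCP is already over the cover within 0.5 mm. Grasping.

{"name": "play_rows", "arguments": {"moves": [{"slide": [0, 0, -4], "rot": [0, 0, 0], "grip": 5}, {"slide": [0, 0, -4], "rot": [0, 0, 0], "grip": 5}, {"slide": [0, 0.03, -3], "rot": [0, 0, 0], "grip": 5}, {"slide": [0, 0, -1.8], "rot": [0, 0, 0], "grip": 5}, {"slide": [0, 0, 0], "rot": [0, 0, 0], "grip": 5}, {"slide": [0, 0, 0], "rot": [0, 0, 0], "grip": 1.5}, {"slide": [0, 0, 0], "rot": [0, 0, 0], "grip": 1.5}, {"slide": [0, 0, 0], "rot": [0, 0, 0], "grip": 1.5}, {"slide": [0, 0, 0], "rot": [0, 0, 0], "grip": 1.5}, {"slide": [0, 0, 0], "rot": [0, 0, 0], "grip": 1.5}], "grip_force": 90}}

```text
t: 10.8
tool_pos: [0.4557, -0.1397, 0.0374]
orientation: [2.549, 1.831, 0.003]
contact_force: [0.3, 1.4, 6.9]
width: 0.02
gripper_force: 89.6
```

{"name": "play_rows", "arguments": {"moves": [{"slide": [0, 0, 2], "rot": [0, 0, 0], "grip": 1.5}, {"slide": [0, 0, 2], "rot": [0, 0, 0.04], "grip": 1.5}, {"slide": [2, -0.2, 0], "rot": [0, 0, 0.1], "grip": 1.5}, {"slide": [3, -0.2, 0], "rot": [0, 0, 0.1], "grip": 1.5}, {"slide": [2.5, -0.2, -0.6], "rot": [0, 0, 0.097], "grip": 1.5}, {"slide": [0, 0, -0.6], "rot": [0, 0, 0], "grip": 1.5}, {"slide": [0, 0, 0], "rot": [0, 0, 0], "grip": 1.5}, {"slide": [0, 0, 0], "rot": [0, 0, 0], "grip": 1.5}, {"slide": [0, 0, 0], "rot": [0, 0, 0], "grip": 1.5}, {"slide": [0, 0, 0], "rot": [0, 0, 0], "grip": 1.5}]}}

```text
t: 11.8
tool_pos: [0.5287, -0.1453, 0.0637]
orientation: [2.209, 2.234, 0.0]
contact_force: [0.4, 0.3, -2.7]
width: 0.0202
gripper_force: 89.0
```

```bash
python3 - <<'E'
from inh import *
pose();c=cap("wrist");z=r.get_obs()["tool_pos"][2]-.0374+.018;save(c,"w7.png")
b=None
for q in blobs(c,(105,120,120),(120,255,255),(400,0,640,400),500): print("base",rect(c,q,.03),cv2.boundingRect(q));b=rect(c,q,.03)[:2]
for v in(110,125,140):
    ct=inhand(c,z,.7,(105,120,v),(120,255,255),55);print("delta",b-ct)
print([x.tolist() for x in c["color"][140:200:3,300]])
h=cv2.cvtColor(c["color"],cv2.COLOR_RGB2HSV);mm=cv2.inRange(h,np.array((0,0,150)),np.array((179,70,255)))
n,l,s,ce=cv2.connectedComponentsWithStats(mm)
for i in range(1,n):
    if 12<s[i,4]<200 and 420<ce[i,0] and s[i,2]<22: print("tip",np.round(ce[i],1),s[i],np.round(ray(c,ce[i],.044)[0]*1e3,1))
E
```

```text
t 11.8 tcp [ 528.7 -145.3   63.7] yang 0.65 z [ 0. -0. -1.] F [ 0.4  0.3 -2.7] w 20.2 gf 89.0 q [-0.36  0.15  1.8  -0.    1.18 -0.37]
base [ 6.307e+02 -1.468e+02  6.990e+01  1.097e+02  6.000e-01] (421, 157, 133, 155)
cover in hand ctr [ 527.8 -144.7] width 69.6 angs L,R,far [0.5 0.  0.5] box (np.int32(258), np.int32(154), np.int32(128), np.int32(123))
delta [102.89152092  -2.12158746]
cover in hand ctr [ 527.8 -144.7] width 69.7 angs L,R,far [0.5 0.  0.5] box (np.int32(258), np.int32(155), np.int32(128), np.int32(122))
delta [102.89202516  -2.12158129]
cover in hand ctr [ 527.8 -145.2] width 69.7 angs L,R,far [0.5 0.  0.2] box (np.int32(258), np.int32(155), np.int32(128), np.int32(122))
delta [102.88555018  -1.59162334]
[[160, 159, 145], [154, 153, 141], [146, 147, 137], [133, 135, 127], [26, 60, 102], [33, 82, 138], [49, 105, 172], [52, 108, 173], [55, 107, 173], [46, 103, 170], [52, 107, 172], [46, 105, 169], [53, 108, 172], [48, 103, 170], [52, 107, 171], [48, 106, 172], [51, 103, 171], [48, 102, 170], [53, 107, 172], [45, 106, 171]]
tip [614. 138.] [612 135   5   7  21] [682.9 -7
[... 1004 characters left out ...]
6   44. ]
tip [637.7 271.1] [636 269   4   5  13] [ 724.3 -159.6   44. ]
tip [524.9 280.4] [522 275   7  10  30] [ 655.7 -167.    44. ]
tip [632.9 294.1] [625 288  15  13 107] [ 727.1 -176.3   44. ]
tip [521.1 293.9] [519 292   5   5  13] [ 655.6 -177.    44. ]
tip [480.3 306.7] [477 301   8  11  62] [ 631.3 -187.    44. ]
tip [625.8 305.1] [623 304   7   4  16] [ 725.5 -184.6   44. ]
tip [484. 320.] [478 317  11   8  61] [ 635.7 -197.4   44. ]
tip [612.2 321.1] [608 318   9   9  33] [ 720.8 -197.3   44. ]
tip [594.1 338.4] [593 335   4   7  14] [ 713.2 -211.7   44. ]
tip [634.  339.8] [628 334  12  12  76] [ 740.6 -212.5   44. ]
tip [559.5 368.2] [558 366   4   5  14] [ 696.8 -238.    44. ]
```

View pics/w7.png

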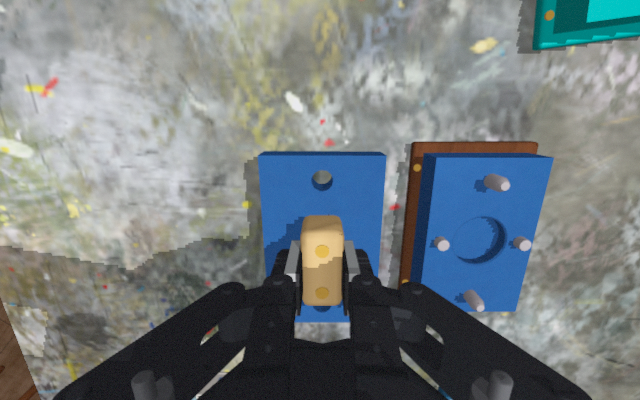

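Wrist view: blue cover in hand (322,235), base dowel tips (505,185) and (480,307), pins (443,245) and (523,244). Dowel spacing measures 81.6 mm (82 given). Shift to do: (102.9, −1.2) mm, no turn. No more pictures from here; numbers only.

{"name": "play_rows", "arguments": {"moves": [{"slide": [0, 0, 2.5], "rot": [0, 0, 0], "grip": 1.5}, {"slide": [2, 0, 0.4], "rot": [0, 0, 0], "grip": 1.5}, {"slide": [3, 0, 0], "rot": [0, 0, 0], "grip": 1.5}, {"slide": [3, -0.1, 0], "rot": [0, 0, 0], "grip": 1.5}, {"slide": [2.35, 0, 0], "rot": [0, 0, 0], "grip": 1.5}, {"slide": [0, 0, 0], "rot": [0, 0, 0], "grip": 1.5}, {"slide": [0, 0, 0], "rot": [0, 0, 0], "grip": 1.5}, {"slide": [0, 0, 0], "rot": [0, 0, 0], "grip": 1.5}, {"slide": [0, 0, 0], "rot": [0, 0, 0], "grip": 1.5}]}}

```text
t: 12.75
tool_pos: [0.6316, -0.1463, 0.0923]
orientation: [-2.208, -2.234, 0.0]
contact_force: [-0.4, 0.3, -1.4]
width: 0.0201
gripper_force: 89.3
```

{"name": "play_rows", "arguments": {"moves": [{"slide": [0, 0, -0.6], "rot": [0, 0, 0], "grip": 1.5}, {"slide": [0, 0, -0.3], "rot": [0, 0, 0], "grip": 1.5}, {"slide": [0, 0, -0.3], "rot": [0, 0, 0], "grip": 1.5}, {"slide": [0, 0, -0.2], "rot": [0, 0, 0], "grip": 1.5}, {"slide": [0, 0, 0], "rot": [0, 0, 0], "grip": 1.5}, {"slide": [0, 0, 0], "rot": [0, 0, 0], "grip": 1.5}]}}

```text
t: 13.35
tool_pos: [0.6325, -0.1462, 0.0783]
orientation: [-2.208, -2.235, 0.0]
contact_force: [-0.6, 0.2, -1.6]
width: 0.0201
gripper_force: 89.3
```

{"name": "play_rows", "arguments": {"moves": [{"slide": [0, 0, -0.2], "rot": [0, 0, 0], "grip": 1.5}, {"slide": [0, 0, -0.2], "rot": [0, 0, 0], "grip": 1.5}, {"slide": [0, 0, 0], "rot": [0, 0, 0], "grip": 1.5}, {"slide": [0, 0, 0], "rot": [0, 0, 0], "grip": 1.5}]}}

```text
t: 13.75
tool_pos: [0.6324, -0.1462, 0.0742]
orientation: [-2.208, -2.234, 0.0]
contact_force: [0.3, 0.2, -2.2]
width: 0.02
gripper_force: 89.3
```

{"name": "play_rows", "arguments": {"moves": [{"slide": [0, 0, -0.2], "rot": [0, 0, 0], "grip": 1.5}, {"slide": [0, 0, -0.2], "rot": [0, 0, 0], "grip": 1.5}, {"slide": [0, 0, -0.2], "rot": [0, 0, 0], "grip": 1.5}, {"slide": [0, 0, -0.1], "rot": [0, 0, 0], "grip": 1.5}, {"slide": [0, 0, 0], "rot": [0, 0, 0], "grip": 1.5}, {"slide": [0, 0, 0], "rot": [0, 0, 0], "grip": 1.5}, {"slide": [0, 0, 0], "rot": [0, 0, 0], "grip": 1.5}]}}

```text
t: 14.45
tool_pos: [0.6329, -0.1464, 0.0687]
orientation: [2.207, 2.234, 0.001]
contact_force: [-4.9, 0.9, 8.5]
width: 0.0203
gripper_force: 90.7
```

{"name": "play_rows", "arguments": {"moves": [{"slide": [-0.05, 0, -0.1], "rot": [0, 0, 0], "grip": 1.5}, {"slide": [0, 0, -0.1], "rot": [0, 0, 0], "grip": 1.5}, {"slide": [0, 0, -0.1], "rot": [0, 0, 0], "grip": 1.5}, {"slide": [0, 0, 0], "rot": [0, 0, 0], "grip": 1.5}, {"slide": [0, 0, 0], "rot": [0, 0, 0], "grip": 1.5}, {"slide": [0, 0, 0], "rot": [0, 0, 0], "grip": 1.5}]}}

```text
t: 15.05
tool_pos: [0.6328, -0.1464, 0.0673]
orientation: [2.207, 2.234, 0.001]
contact_force: [-9.0, 2.3, 19.2]
width: 0.02
gripper_force: 91.9
```

{"name": "play_rows", "arguments": {"moves": [{"slide": [-0.05, 0, -0.1], "rot": [0, 0, 0], "grip": 1.5}, {"slide": [0, 0, 0], "rot": [0, 0, 0], "grip": 1.5}, {"slide": [0, 0, 0], "rot": [0, 0, 0], "grip": 1.5}, {"slide": [0, 0, 0], "rot": [0, 0, 0], "grip": 1.5}]}}

```text
t: 15.45
tool_pos: [0.6328, -0.1464, 0.0673]
orientation: [2.206, 2.233, 0.002]
contact_force: [-10.5, 5.2, 22.6]
width: 0.0201
gripper_force: 92.7
```

```bash
python3 - <<'E'
from inh import *
pose();c=cap("wrist");inhand(c,.048,.7,(105,120,125),(120,255,255),55)
t=cap("top")
for q in blobs(t,(5,120,160),(16,255,255),(225,172,290,280),100): print("t",rect(t,q,.048))
E
```

```text
t 15.45 tcp [ 632.8 -146.4   67.3] yang 0.7 z [ 0.003 -0.001 -1.   ] F [-10.5   5.2  22.6] w 20.1 gf 92.7 q [-0.31  0.4   1.5   0.    1.24 -0.32]
cover in hand ctr [ 631.9 -145.7] width 69.6 angs L,R,far [0.5 0.9 0.7] box (np.int32(258), np.int32(155), np.int32(128), np.int32(122))
t [652.3 191.6  70.8  90.5  12.3]
```

The extra push raised the force without any motion, so the halves meet. The cover hasn't slipped in the grip, and the terracotta cover is still in place.

```bash
python3 -c "
from plant import r
print(r.close_job())"
```

```text
the job is handed in; nothing more can be done
None
```

I handed the job in at about 15.5 s of the 58 s: the terracotta cover is seated on its base and released, and the blue cover is fitted and still held pressed shut with about 23 N. No score came back.

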